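# Pack a bead kit into its hinged box and close the cover

### The arm

A 6-joint arm with a two-finger parallel gripper is mounted at the origin on the work surface; the furniture and walls round the work are solid. World frame = base frame: x ahead of the robot, y to its left, z up, the work surface at z = 0. Lengths are in m, angles in degrees, forces in N, time in s.
With the tool pointing down it reaches from about 0.35 to 0.875 m from the base axis. Payload 4.2 kg.
Tool frame: the origin (TCP) lies midway between the tips of the shut fingers; the grasp point (between the pads) lies 19 mm behind it; z points along the fingers, y is the direction in which the jaws open and shut (so a half turn about z gives the same grasp; the last joint's range is limited). The gripper opens to 87 mm and grips with 3 to 60 N. Pads are 19 mm wide; open, the fingers measure 117 mm over their backs; the gripper's body (75 mm by 190 mm) begins 51 mm behind the grasp point.
Start: joints at [-50.443, 22.042, 0.453, 0, -68.411, -14.817], TCP at [0.262, -0.568, 0.223] pointing down, gripper open.
Joint ranges: [-179.83, 179.83], [-69.29, 118.12], [-61.27, 80.66], [-181.25, 117.63], [-171.15, -9.14], [-177.46, 177.46]. Speed limits (degrees/s): [159.86, 159.86, 180, 180, 180, 180].

### API

Orientations are given as a 3x3 rotation matrix whose columns are the frame's x, y, z axes.
In Python, from station import r gives the robot as it stands.
- The arm moves only by the tool carry_out, never from a script. Its argument "steps" is a list of rows, each a list of 2 entries, a list of its own where there are three numbers: the shift along the tool's x, y, z in cm, then the turn about the tool's z in degrees. In form: [[[x, y, z], twist], ...]. A call has 1 to 20 rows; each row is the pose to reach, as a shift and turn from the pose measured when the call began, along the tool's axes at that moment; what a row does not reach only later rows make up. A row lasts 1/10 s, in which the tool goes at most 50 mm and 8.59 degrees, less where a joint would pass 70% of its speed; a pose out of reach is approached as far as the arm can. A call with a gripper value outside its range is refused whole. "gripper" is the gripper's target within -1 to 1 (fully open at 1, half-way at 0, shut at -1), set as the call begins (left out, the last holds). The fingers move at their own pace and stop on an object; the grip force is fixed at half the most. Time passes only in rows, so rows that repeat a pose let the fingers close. It gives the time, the measured TCP pose, the force and the opening at its end, in the units of the state.
- r.sense(): the state, without advancing time (a new reading comes with each control period).
- r.capture(name): name is "side" or "top"; returns the picture (384x512x3 uint8, red, green, blue); there is no depth.
- r.calibration(name): a dict with "camera_matrix" (3x3 intrinsics, pixels), "world_from_camera" (4x4, takes a point from camera to world coordinates). Camera axes: x right, y up, looking along -z (the intrinsics and any distortion apply to the point x, -y, -z); pixel columns grow to the right and rows downward; lengths in m; the calibration is good to about 2 mm. A picture is of the moment at which its call begins. calibration takes no time and is no camera call.
- r.finish_job(): hands the job in, once; it reports no verdict.
Trained networks look in the newest picture that a camera, given by its name, has taken for a name from the list of things; names that differ only in an ending like _2 or _b are one class to them, and where a whole thing is asked for, a point or a joint stands for the part that bears it (a point fixed in the world has none). Each returns a list of dicts, best first, with "confidence" (0 to 1); they miss things now and then, are a little off and sometimes report something else, mostly with a low value. They report only what shows in the picture. A call takes as long as a camera call. They do not tell look-alikes from the thing itself.
- r.cut_out(camera, target): "pixels" (384x512 bool, what is visible of it).
- r.place_of(camera, target): "centre" ([x, y, z] in m, in world coordinates, good to about 4 mm: a listed point, or the origin of a listed thing).
The state is a dict: "time_s": time; "joints": joint angles; "joint_velocities": joint speeds; "effort": joint torques, N m; "tcp_pos": TCP position; "ee_rot": TCP orientation; "wrist_force": force on the tool from outside, world axes, zero at the start; "moment": the same for the moment, N m; "gripper_width": opening from 0.0 (shut) to 1.0 (fully open).
Only numpy, scipy, OpenCV 4.12 (cv2) and the standard library are available. Lean on these libraries where they do the work, as an engineer would, in place of code of your own. Each camera call takes 0.05 s, during which the arm holds its last target. There are 200 camera calls.

### The job

Finish packing the bead kit: lay the bead vial in the tray of the wooden box, along the free long side with its nozzle towards the hinges, and stand the loose bead cup upright in the space left next to the cup that is already there, so that all three lie flat on the tray floor. Then close the cover fully. Leave the tube, tin and spools that stand about where they are.

Things in the scene. Friction and masses are not known exactly. Their poses are not given: they have to be found in the camera images.
- kit_box: Small hinged wooden box, fixed to the table, its cover standing open at the far side. Origin: centre of its underside; x runs lengthwise from the front edge to the hinges, y across to the left, z up. Its tray is 144 mm (x) by 83 mm (y) outside, 132 by 71 mm inside; walls 6 mm thick, 15 mm high; both long walls have a finger scoop, where over 68 mm (x -34 to 34) they are 7 mm high.
- tray_floor (a point): Centre of the tray's floor, 4 mm over the table. The tray holds two bead cups end to end along its right side (-y) and the vial along its left side (+y), with 4 to 5 mm to spare each way. One cup is already in it, at the hinge end.
- kit_lid (a joint): Angle of the box's cover: 0 closed, about 2.0 rad as it stands open, leaning back; pushed past upright (to below about 1.1 rad) it falls shut, softly. The cover is an upside-down tray 144 x 83 mm, 33 mm deep, walls and roof 3 mm; closed, its top is 48 mm over the table, with 41 mm between tray floor and roof.
- lid_hinge (a point): Middle of the cover's hinge line, at the far upper edge of the tray, 72 mm from the box's centre, 15 mm over the table; the hinge axis is the box's y axis.
- lid_lip (a point): Middle of the thumb lip (10 x 30 x 5 mm) on the cover's free edge, 148 mm from the hinge line; at the top while the cover is open, at the front when closed. Its axes turn with the cover: z points out through the roof, whose outer face lies 28.5 mm along z from here.
- packed_cup: The bead cup already in the tray, same as bead_cup. Origin: centre of its underside; its y axis is its long axis, lying along the box's x.
- bead_cup: Oval clear cup of beads with a flat closed lid, standing on the table: 46 mm (its x) by 64 mm (its y) by 36 mm high; the lid is the top 6 mm and the widest part, the cup under it is 44 x 62 mm. 50 g. Origin: centre of its underside, z up. Take it across its 46 mm.
- bead_vial: Lying vial of beads, 113 mm long (its y axis), 20 mm thick, blunt cap at one end, tapered nozzle at the other. Origin: on the table under the middle of its length, z up; the nozzle points to its - y. From 16 to 56 mm on the -y side of the middle (nozzle half) and over the last 18 mm on the +y side it is 20 mm wide and high; between them 14 mm. 18 g.
- vial_middle (a point): Centre of the vial, 10 mm over its underside.
- nozzle_tip (a point): Tip of the vial's nozzle, 56 mm from its centre.
- bead_tube: Bystander: glass tube of bugle beads, 17 x 126 x 17 mm, lying on the table. Origin: centre of its underside.
- pin_tin: Bystander: flat round tin, 70 mm across and 23 mm high. Origin: centre of its underside.
- white_spool: Bystander: the taller spool of thread, 35 mm across and 58 mm high, standing. Origin: centre of its underside.
- pink_spool: Bystander: the shorter spool of thread, 33 mm across and 40 mm high, standing. Origin: centre of its underside.
There are look-alikes about, which are no part of the job. What is shaped like the bead_vial but purple is not meant.

How it is judged (in metres and radians):
On the way:
1. vial (nozzle to the hinges) and both cups flat on the tray floor (x of vial_middle in the frame of kit_box between -0.0125 and 0.0125 m and y of vial_middle in the frame of kit_box between -0.0275 and 0.0275 m and z of vial_middle in the frame of kit_box below 0.018 m and x of nozzle_tip in the frame of kit_box above 0.03 m and x of bead_cup in the frame of kit_box between -0.037 and 0.037 m and y of bead_cup in the frame of kit_box between -0.0155 and 0.0155 m and z of each of bead_cup, packed_cup in the frame of kit_box below 0.007 m and angle between each of bead_cup, packed_cup's own z axis and vertical below 0.08 rad and x of packed_cup in the frame of kit_box between -0.037 and 0.037 m and y of packed_cup in the frame of kit_box between -0.0155 and 0.0155 m), for 0.2 s.
At the end, for the whole second after the job is handed in: The vial and both cups rest inside the tray on its floor (within 3 to 4 mm in height), the cups upright (within 0.08 rad), the vial's nozzle at the hinge end; the cover is closed (within 0.03 rad) and all is at rest (all of step 1 and value of joint kit_lid below 0.03 rad and linear speed of each of bead_vial, bead_cup, packed_cup below 0.02 m/s); the robot touches nothing.
It fails at once if a bystander (bead tube, pin tin, a spool) is moved more than 30 mm (distance of any of bead_tube, pin_tin, white_spool, pink_spool from where it was at the start of the episode above 0.03 m).
It also fails if it takes over 70 s, if anything falls off the work surface, if the arm or the gripper's body presses on something with over 40 N, if the wrist force passes 120 N, or if a joint passes its speed limit or range.

## Working session

There is one attempt and no reset: what is moved stays moved. The work goes in short steps, Python scripts to look and compute and a tool call to move; the robot and the scene stay as the last step left them, time stands still between calls to the robot, and variables do not carry over. Pictures are saved under pics/ and viewed, about 8 in all and at most 12, crops included, and the job is handed in when it is done.

Besides the shell and the picture viewer there is one more tool, called as name(argument=value, ...) on one line, values as JSON. carry_out: Moves the arm, as the interface text tells. Its arguments: {"type":"object","properties":{"steps":{"type":"array","items":{"type":"array"}},"gripper":{"type":"number"}},"required":["steps"]}

```bash
mkdir -p pics; ls; cat > h.py <<'E'
import numpy as np, cv2
from station import r
def ray(cam,uv):
    c=r.calibration(cam);K=np.array(c["camera_matrix"]);T=np.array(c["world_from_camera"])
    d=np.linalg.inv(K)@[uv[0],uv[1],1];d=np.array([d[0],-d[1],-d[2]])
    return T[:3,3],T[:3,:3]@d
def onz(cam,uv,z):
    o,d=ray(cam,uv);return o+d*(z-o[2])/d[2]
def proj(cam,p):
    c=r.calibration(cam);K=np.array(c["camera_matrix"]);T=np.array(c["world_from_camera"])
    q=np.linalg.inv(T)@np.append(p,1);q=K@[q[0],-q[1],-q[2]];return q[:2]/q[2]
def save(cam,name,crop=None,s=1):
    im=r.capture(cam)[:,:,::-1]
    if crop: x0,y0,x1,y1=crop;im=im[y0:y1,x0:x1]
    cv2.imwrite("pics/"+name,cv2.resize(im,None,fx=s,fy=s,interpolation=cv2.INTER_CUBIC))
def tri(a,b):
    (o1,d1),(o2,d2)=ray(*a),ray(*b);A=np.c_[d1,-d2];t=np.linalg.lstsq(A,o2-o1,rcond=None)[0]
    p,q=o1+d1*t[0],o2+d2*t[1];return (p+q)/2,np.linalg.norm(p-q)
def delta(p): # world target -> tool shift cm
    s=r.sense();return np.round(np.array(s["ee_rot"]).T@(np.array(p)-s["tcp_pos"])*100,2)
E
python3 - <<'E'
from h import *
np.set_printoptions(precision=4,suppress=True)
a=r.capture("side");b=r.capture("top")
cv2.imwrite("pics/a.png",np.vstack([a,b])[:,:,::-1][:,:,:] if 0 else cv2.resize(np.hstack([a,b])[:,:,::-1],(1024,384)))
cv2.imwrite("pics/side.png",cv2.resize(a[:,:,::-1],(800,600)));cv2.imwrite("pics/top.png",cv2.resize(b[:,:,::-1],(800,600)))
print(r.sense())
for c in("side","top"):
    k=r.calibration(c);print(c,np.array(k["camera_matrix"]),np.array(k["world_from_camera"]))
    for n in "kit_box tray_floor lid_hinge lid_lip packed_cup bead_cup bead_vial vial_middle nozzle_tip bead_tube pin_tin white_spool pink_spool".split():
        print(n,[(np.round(d["centre"],3),round(d["confidence"],2),proj(c,d["centre"]).round()) for d in r.place_of(c,n)[:3]])
E
```

```text
pics
{'time_s': 0.1, 'joints': array([-50.4432,  22.086 ,   0.388 ,  -0.0266, -68.4115, -14.8157]), 'joint_velocities': array([ 0.0473, -0.0943,  0.1101,  0.1583,  0.0404, -0.0775]), 'effort': array([ -0.0004, -39.1692,  18.7935,   4.2319,   0.0134,  -0.0001]), 'tcp_pos': array([ 0.2614, -0.5671,  0.2216]), 'ee_rot': array([[-0.9083, -0.4184, -0.0009],
       [-0.4184,  0.9083,  0.0017],
       [ 0.0001,  0.002 , -1.    ]]), 'wrist_force': array([-0.5286,  0.3452, -0.2104]), 'moment': array([-0.055 , -0.0225, -0.0214]), 'gripper_width': 0.9984515878097013}
side [[369.7091   0.     257.5653]
 [  0.     369.7091 183.7385]
 [  0.       0.       1.    ]] [[ 0.9999  0.0122  0.      0.5391]
 [-0.0075  0.6145 -0.7889 -0.7642]
 [-0.0097  0.7888  0.6145  0.6734]
 [ 0.      0.      0.      1.    ]]
kit_box [(array([ 0.502, -0.008,  0.004]), 0.63, array([244., 207.])), (array([ 0.533,  0.247, -0.002]), 0.23, array([255., 157.]))]
tray_floor [(array([ 0.507, -0.015, -0.001]), 0.88, array([246., 210.]))]
lid_hinge [(array([ 0.576, -0.   ,  0.015]), 0.57, array([271., 202.])), (array([0.533, 0.247
[... 1849 characters left out ...]
array([257., 205.]))]
vial_middle [(array([ 0.536, -0.194,  0.007]), 0.58, array([329., 190.])), (array([0.637, 0.132, 0.008]), 0.54, array([198., 151.]))]
nozzle_tip [(array([0.632, 0.191, 0.01 ]), 0.7, array([174., 153.])), (array([ 0.529, -0.245,  0.009]), 0.61, array([349., 192.])), (array([ 0.735, -0.18 , -0.001]), 0.38, array([320., 113.]))]
bead_tube [(array([ 0.684,  0.283, -0.004]), 0.51, array([139., 135.])), (array([ 0.538, -0.194, -0.   ]), 0.3, array([328., 190.]))]
pin_tin [(array([0.328, 0.184, 0.004]), 0.73, array([176., 276.]))]
white_spool [(array([ 0.678, -0.223,  0.003]), 0.65, array([338., 134.]))]
pink_spool [(array([ 0.735, -0.18 ,  0.003]), 0.66, array([320., 113.]))]
```

View pics/side.png

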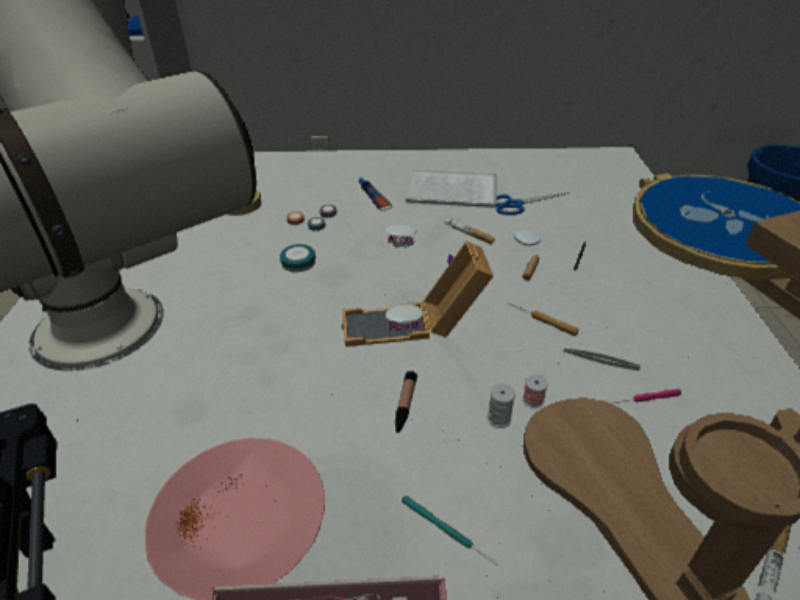

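View pics/top.png

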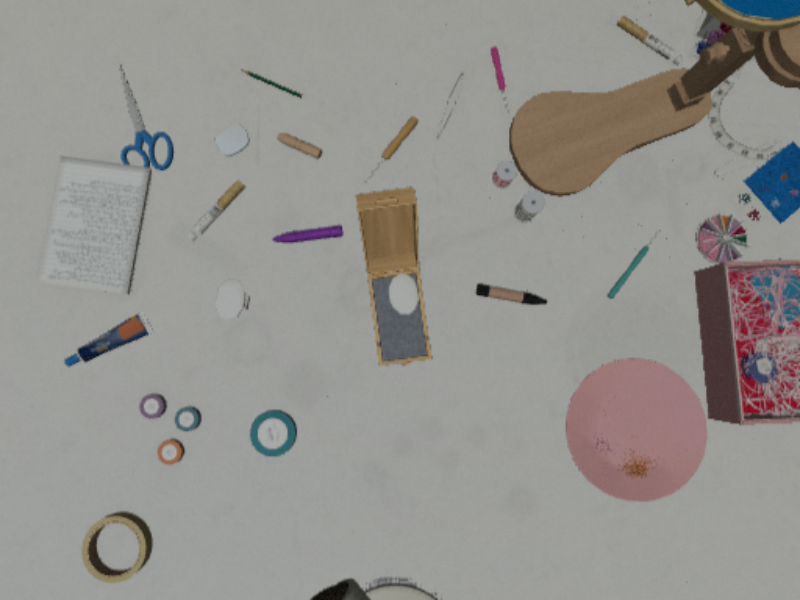

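The side view shows the open box at (390,325), with the cover leaning to the right, and the loose cup at (400,235). Vial candidates in the top view (800 px scale):
- **Orange and black, (512,295):** this one is meant. It has a blunt cap on the left and a tapered black nozzle on the right.
- **Purple, (308,234):** this is the excluded look-alike.

The loose cup is at (231,299). The flat white thing at (232,140) is not a cup. I'll check all this in an enlarged crop and measure it.

```bash
python3 - <<'E'
from h import *
np.set_printoptions(precision=4,suppress=True)
im=r.capture("top")[:,:,::-1];r.capture("side")
A=cv2.resize(im[165:215,295:365],None,fx=5,fy=5,interpolation=2)  #350x250
B=cv2.resize(im[165:215,120:190],None,fx=5,fy=5,interpolation=2)
C=cv2.resize(im[115:240,215:290],None,fx=5,fy=4.0,interpolation=2) #375x500
cv2.imwrite("pics/c.png",np.hstack([np.vstack([A,B]),C]))
for cam in("top","side"):
  for n,z in(("bead_vial",.01),("bead_cup",.033),("packed_cup",.037),("kit_box",.015),("lid_lip",.1)):
    for d in r.cut_out(cam,n)[:2]:
        m=d["pixels"].astype(np.uint8);ct=max(cv2.findContours(m,0,2)[0],key=cv2.contourArea)
        if len(ct)<5: continue
        R=cv2.minAreaRect(ct);box=cv2.boxPoints(R);w=np.array([onz(cam,p,z) for p in box])[:,:2]
        print(cam,n,round(d["confidence"],2),"px",np.round(R[0],1),"c",w.mean(0),"sides",np.linalg.norm(w[1]-w[0]),np.linalg.norm(w[2]-w[1]),"dir01",np.degrees(np.arctan2(*(w[1]-w[0])[::-1])))
E
```

```text
top bead_vial 0.83 px [198. 149.] c [0.6422 0.1313] sides 0.10162141973251679 0.02062547957887835 dir01 -85.44669492537662
top bead_vial 0.71 px [326.3 188.4] c [ 0.5398 -0.1876] sides 0.019236457692912174 0.10949479491118354 dir01 -12.24712901407488
top bead_cup 0.72 px [147.5 190.5] c [0.536  0.2497] sides 0.046160847403349956 0.06085518124538901 dir01 -90.50043538436358
top packed_cup 0.95 px [257.5 187. ] c [ 0.5417 -0.0163] sides 0.045907422941266714 0.05820064077380543 dir01 -90.5018599126699
top kit_box 0.65 px [253.6 176.2] c [ 0.5734 -0.0074] sides 0.096486693273424 0.2815126450923477 dir01 -82.44687475239876
top lid_lip 0.88 px [248.9 147.9] c [0.6237 0.0038] sides 0.08632636673866063 0.12184973892837545 dir01 -84.36161483847448
top lid_lip 0.56 px [326.5 187.7] c [ 0.5311 -0.1685] sides 0.01984389047322931 0.0977191646800335 dir01 -10.29618301787248
side bead_vial 0.55 px [258.7 256.5] c [ 0.5402 -0.1856] sides 0.12024347940738064 0.02083904336696274 dir01 78.56672817750966
side bead_cup 0.75 px [256.5 150. ] c [0.537  0.2343] sides 0.08252717645009633 0.055827218065758015 dir01 90.74190576296827
side packed_cup 0.82 px [258. 204.] c [ 0.5396 -0.0327] sides 0.05373753815672315 0.06367234015766683 dir01 -1.0911648692017155
side packed_cup 0.62 px [320.4 258.6] c [ 0.6767 -0.2187] sides 0.08534564117715256 0.03781582901715839 dir01 78.61382599951641
side kit_box 0.74 px [259.  204.5] c [ 0.5423 -0.0092] sides 0.06135420370428525 0.07799135664316963 dir01 -1.0948219309923934
side kit_box 0.7 px [268.5 197.1] c [0.5779 0.0353] sides 0.37252765304460717 0.21061038273998922 dir01 42.1087921925948
side lid_lip 0.58 px [292.1 185.4] c [ 0.6295 -0.0263] sides 0.2456664161416866 0.09394018677549597 dir01 65.23552153180611
```

View pics/c.png

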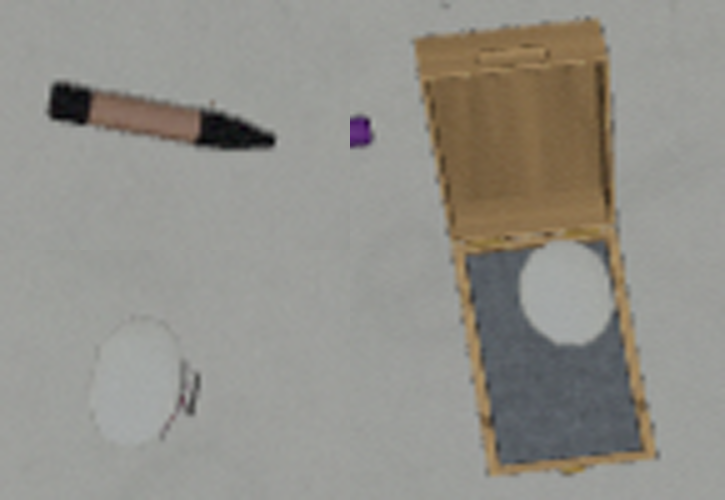

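The crop confirms it. The real vial has its cap at px (305,185) and its nozzle tip at px (350,193), and the loose cup is at px (147,191). The packed cup sits on the right at the hinge end, so the vial lane is on the left. Next I fit the poses precisely.

```bash
cat > fit.py <<'E'
from h import *
from scipy.optimize import least_squares
np.set_printoptions(precision=4,suppress=True)
# box from outer/inner rim corner pixels in the top view
px=[(243.2,233.5),(276.2,229.5),(236,175),(269,173)];loc=[(-.072,.0415),(-.072,-.0415),(.072,.0415),(.072,-.0415)]
def W(q,l,z): c,s=np.cos(q[2]),np.sin(q[2]);return np.array([q[0]+c*l[0]-s*l[1],q[1]+s*l[0]+c*l[1],z])
f=least_squares(lambda q:np.ravel([proj("top",W(q,l,.015))-p for l,p in zip(loc,px)]),[.5,-.01,.14])
print("box",f.x,np.degrees(f.x[2]),f.fun)
im=r.capture("top");r.capture("side");g=im.astype(int)
def ell(m,z,cam="top"):
    ct=max(cv2.findContours(m.astype(np.uint8),0,1)[0],key=cv2.contourArea)[:,0]
    w=np.array([onz(cam,p,z)[:2] for p in ct])*1000;e=cv2.fitEllipse(w.astype(np.float32));return e
for n,z in(("bead_cup",.036),("packed_cup",.04)):
    for c in("top",):
        d=r.cut_out(c,n)[0];print(n,ell(d["pixels"],z,c))
hsv=cv2.cvtColor(im,cv2.COLOR_RGB2HSV)
for n,(x0,y0,x1,y1),z in(("cup thr",(130,170,165,210),.036),("pk thr",(247,172,275,203),.04)):
    m=np.zeros(im.shape[:2],bool);s=im[y0:y1,x0:x1].min(2);t,b=cv2.threshold(s,0,1,8);m[y0:y1,x0:x1]=b>0;print(n,t,b.sum(),ell(m,z))
print("ends",onz("top",(305,185.4),.01),onz("top",(350,193.2),.01))
# vial heights from two views
for n in("bead_vial","bead_cup","packed_cup"):
    def c(cam):
        L=r.cut_out(cam,n);L=[d for d in L if n!="bead_vial" or np.argwhere(d["pixels"])[:,0].mean()>180]
        a=np.argwhere(L[0]["pixels"]).mean(0)[::-1];return (cam,a)
    try: print(n,"tri",tri(c("top"),c("side")))
    except Exception as e: print(n,e)
E
python3 fit.py
```

```text
box [ 0.5059 -0.013   0.1058] 6.059275686071563 [-0.5952  0.2213  0.2244  0.3242  0.0533  0.6081  0.3237 -1.1781]
bead_cup ((534.8096313476562, 248.0510711669922), (51.71096420288086, 62.56057357788086), 88.0737075805664)
packed_cup ((540.1319580078125, -17.174072265625), (43.55931091308594, 62.02959060668945), 97.00962829589844)
cup thr 131.0 1368 ((538.341064453125, 250.13259887695312), (96.18047332763672, 113.19419860839844), 95.41348266601562)
pk thr 123.0 526 ((539.5775146484375, -16.87435531616211), (42.73823165893555, 61.89207458496094), 97.18165588378906)
ends [ 0.5478 -0.1351  0.01  ] [ 0.5274 -0.2459  0.01  ]
bead_vial tri (array([ 0.5404, -0.1859,  0.0112]), np.float64(7.451911518386194e-05))
bead_cup tri (array([0.5352, 0.2519, 0.022 ]), np.float64(0.0022178452235834035))
packed_cup tri (array([ 0.5413, -0.0177,  0.0238]), np.float64(0.0012623859661271852))
```

```bash
python3 - <<'E'
from h import *
print(delta([.5396,-.1797,.10]),delta([.5396,-.1797,.005]))
E
```

```text
[-41.48  23.6   12.26] [-41.48  23.6   21.76]
```

carry_out(steps=[[[-4.1, 2.4, 1.2], -6], [[-8.3, 4.7, 2.4], -12], [[-12.4, 7.1, 3.7], -18], [[-16.6, 9.4, 4.9], -24], [[-20.7, 11.8, 6.1], -30], [[-24.9, 14.2, 7.3], -36], [[-29, 16.5, 8.5], -42], [[-33.2, 18.9, 9.8], -48], [[-37.3, 21.2, 11], -52], [[-41.5, 23.6, 12.2], -55], [[-41.5, 23.6, 12.2], -55], [[-41.5, 23.6, 12.2], -55], [[-41.5, 23.6, 12.2], -55], [[-41.5, 23.6, 12.2], -55]], gripper=0)

```text
time_s: 3.9
tcp_pos: [0.5392, -0.1807, 0.1011]
ee_rot: [[-0.18, -0.984, 0.001], [-0.984, 0.18, -0.0], [-0.0, -0.001, -1.0]]
wrist_force: [-0.4, -0.2, 0.8]
gripper_width: 0.501
```

carry_out(steps=[[[-0.1, 0, 2.5], 0], [[-0.1, 0, 5], 0], [[-0.1, 0, 7], 0], [[-0.1, 0, 8.5], 0], [[-0.1, 0, 9.3], 0], [[-0.1, 0, 9.6], 0], [[-0.1, 0, 9.6], 0], [[-0.1, 0, 9.6], 0]])

```text
time_s: 4.7
tcp_pos: [0.5401, -0.18, 0.006]
ee_rot: [[-0.18, -0.984, 0.002], [-0.984, 0.18, -0.0], [-0.0, -0.002, -1.0]]
wrist_force: [0.2, -0.3, 0.2]
gripper_width: 0.5
```

```bash
python3 - <<'E'
from h import *
a=r.capture("side")[225:285,225:295];b=r.capture("top")[160:220,295:365]
cv2.imwrite("pics/d.png",cv2.resize(np.hstack([a,b])[:,:,::-1],None,fx=5,fy=5,interpolation=2))
print(r.sense()["tcp_pos"])
E
```

```text
[ 0.54002025 -0.1798302   0.00593807]
```

View pics/d.png

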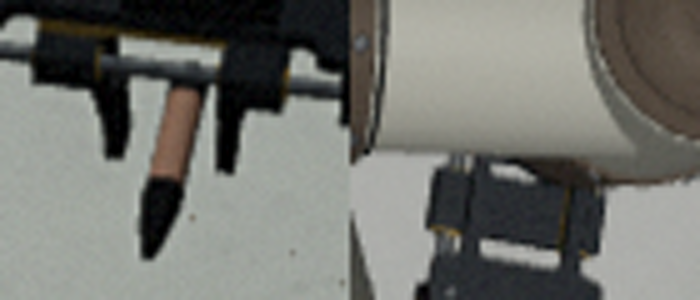

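The fingers straddle the orange middle of the vial at crop px (115,158) and (228,172). I close and lift.

carry_out(steps=[[[0, 0, 0], 0], [[0, 0, 0], 0], [[0, 0, 0], 0], [[0, 0, 0], 0], [[0, 0, 0], 0], [[0, 0, 0], 0], [[0, 0, 0], 0], [[0, 0, 0], 0], [[0, 0, -1], 0], [[0, 0, -4], 0], [[0, 0, -8], 0], [[0, 0, -11], 0], [[0, 0, -11], 0]], gripper=-1)

```text
time_s: 6.1
tcp_pos: [0.5431, -0.1804, 0.1217]
ee_rot: [[-0.179, -0.984, 0.013], [-0.984, 0.179, -0.002], [-0.0, -0.013, -1.0]]
wrist_force: [0.2, -0.2, -0.5]
gripper_width: 0.153
```

```bash
python3 - <<'E'
from h import *
np.set_printoptions(precision=4,suppress=True)
s=r.sense();print(s["tcp_pos"],s["gripper_width"]*87)
r.capture("side");r.capture("top")
for n in("bead_vial","vial_middle","nozzle_tip"):
  for c in("side","top"): print(n,c,[(d["centre"],d["confidence"]) for d in r.place_of(c,n)[:3]])
# box refinement: dark inner floor region (felt) in the top view, floor at .004
for n in("tray_floor","kit_box","lid_hinge","packed_cup"):
    for c in("side","top"): print(n,c,[d["centre"] for d in r.place_of(c,n)[:1]])
save("top","e.png",(215,115,295,240),4.7)
E
```

```text
[ 0.5431 -0.1804  0.1217] 13.34876689942004
bead_vial side [([0.5429, -0.1891, 0.117], 0.63)]
bead_vial top [([0.6395, 0.139, 0.0017], 0.83)]
vial_middle side [([0.5412, -0.1921, 0.1248], 0.52)]
vial_middle top [([0.6405, 0.1347, 0.0066], 0.71)]
nozzle_tip side [([0.5336, -0.2474, 0.1248], 0.8)]
nozzle_tip top [([0.6369, 0.1911, 0.0093], 0.51)]
tray_floor side []
tray_floor top [[0.5345, 0.2512, -0.0006]]
kit_box side [[0.5052, -0.0116, 0.0013]]
kit_box top []
lid_hinge side [[0.5786, 0.0023, 0.0163]]
lid_hinge top []
packed_cup side [[0.5404, -0.0168, 0.0035]]
packed_cup top []
```

View pics/e.png

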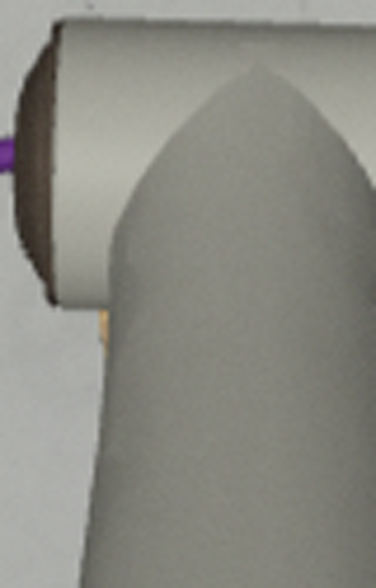

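Picture 5: the arm hides the box from above, so I refine the box pose from the saved first top picture using the felt edges.

```bash
python3 - <<'E'
from h import *
np.set_printoptions(precision=4,suppress=True)
im=cv2.imread("pics/top.png").astype(int);s=800/512
to=lambda u,v:((u+.5)/s-.5,(v+.5)/s-.5)
# felt: bluish grey and dark; wood: r-b large
rb=im[:,:,2]-im[:,:,0]; v=im.sum(2)/3
for row in (300,330,345): print(row,[(x,rb[row,x],int(v[row,x])) for x in range(366,434,4)])
L,Rr,F=[],[],[]
th=10
for row in range(285,352,3):
    w=rb[row]; mid=392
    xs=np.arange(360,440)
    # inner wall edges: outermost felt (rb<th) bounded by wood crossing
    l=next(x for x in range(mid,355,-1) if w[x]>th); l+= (w[l]-th)/(w[l]-w[l+1])
    L.append(onz("top",to(l,row),.009)[:2])
    if row>322:
        q=next(x for x in range(405,440) if w[x]>th); q-=(w[q]-th)/(w[q]-w[q-1])
        Rr.append(onz("top",to(q,row),.009)[:2])
for c in range(385,424,3):
    w=rb[:,c];f=next(y for y in range(335,372) if w[y]>th);f-=(w[f]-th)/(w[f]-w[f-1]);F.append(onz("top",to(c,f),.009)[:2])
L,Rr,F=map(np.array,(L,Rr,F))
for n,P in(("L",L),("R",Rr),("F",F)):
    d=cv2.fitLine(P.astype(np.float32),cv2.DIST_HUBER,0,.01,.01).ravel();print(n,d,np.degrees(np.arctan(d[1]/d[0])))
th=np.radians(7.2);x=np.array([np.cos(th),np.sin(th)]);y=np.array([-x[1],x[0]])
l,q,f=np.median(L@y),np.median(Rr@y),np.median(F@x)
print("width",l-q,"centre",x*(f+.066)+y*(l+q)/2)
for c in([.5398,-.017],):
    d=np.array(c)-(x*(f+.066)+y*(l+q)/2);print("packed in box",d@x,d@y)
E
```

```text
300 [(366, np.int64(3), 155), (370, np.int64(20), 140), (374, np.int64(35), 106), (378, np.int64(-10), 93), (382, np.int64(-10), 95), (386, np.int64(-11), 95), (390, np.int64(-1), 140), (394, np.int64(-2), 165), (398, np.int64(-2), 165), (402, np.int64(-3), 165), (406, np.int64(-1), 165), (410, np.int64(0), 164), (414, np.int64(2), 162), (418, np.int64(9), 122), (422, np.int64(63), 135), (426, np.int64(2), 157), (430, np.int64(1), 156)]
330 [(366, np.int64(3), 155), (370, np.int64(3), 156), (374, np.int64(14), 146), (378, np.int64(20), 86), (382, np.int64(-12), 96), (386, np.int64(-11), 94), (390, np.int64(-11), 91), (394, np.int64(-11), 90), (398, np.int64(-10), 94), (402, np.int64(-12), 94), (406, np.int64(-11), 98), (410, np.int64(-9), 95), (414, np.int64(-11), 94), (418, np.int64(-9), 95), (422, np.int64(-10), 93), (426, np.int64(55), 128), (430, np.int64(1), 154)]
345 [(366, np.int64(2), 155), (370, np.int64(2), 154), (374, np.int64(2), 157), (378, np.int64(51), 92), (382, np.int64(-11), 95), (386, np.int64(-11), 96), (390, np.int64(-10), 96), (394, np.int64(-10), 91), (398, np.int64(-10), 93), (402, np.int64(-11), 97), (406, np.int64(-12), 102), (410, np.int64(-11), 97), (414, np.int64(-10), 97), (418, np.int64(-10), 93), (422, np.int64(-10), 95), (426, np.int64(33), 95), (430, np.int64(6), 117)]
L [0.9924 0.123  0.5076 0.0243] 7.065248
R [ 0.9914  0.1306  0.4732 -0.0499] 7.506475
F [ 0.1246 -0.9922  0.4411 -0.0147] -82.843735
width 0.06933760619227511 centre [ 0.5072 -0.0107]
packed in box 0.03160087466566298 -0.010327096410339876
```

carry_out(steps=[[[-1.3, 0.6, 0], -8], [[-2.6, 1.2, 0], -16], [[-3.9, 1.8, 0], -24], [[-5.2, 2.4, 0], -32], [[-6.5, 3, 0], -40], [[-7.8, 3.6, 0], -48], [[-9.1, 4.2, 0], -56], [[-10.4, 4.8, 0], -64], [[-11.7, 5.4, 0], -72], [[-13, 6, 0], -80], [[-14.3, 6.6, 0], -88], [[-15.6, 7.2, 0], -96], [[-16.9, 7.8, 0], -102], [[-18, 8.36, 0], -107.5], [[-18, 8.36, 0], -107.5], [[-18, 8.36, 0], -107.5], [[-18, 8.36, 0], -107.5]])

```text
time_s: 8.65
tcp_pos: [0.4901, 0.0119, 0.1158]
ee_rot: [[0.992, 0.123, 0.002], [0.123, -0.992, -0.0], [0.002, 0.001, -1.0]]
wrist_force: [0.5, 0.9, -0.0]
gripper_width: 0.149
```

```bash
python3 - <<'E'
from h import *
np.set_printoptions(precision=4,suppress=True)
print(delta([.4931,.0117,.05]))
save("side","f.png",(190,110,330,230),4.5)
for n in("bead_vial","vial_middle","nozzle_tip","kit_box","packed_cup"):
  print(n,[(d["centre"],d["confidence"]) for d in r.place_of("side",n)[:3]])
E
```

```text
[0.28 0.06 6.58]
bead_vial [([0.505, 0.0164, 0.1085], 0.75)]
vial_middle [([0.4977, 0.0128, 0.1172], 0.66), ([0.7315, -0.1793, -0.0008], 0.49)]
nozzle_tip [([0.5574, 0.02, 0.1198], 0.74), ([0.5053, -0.0111, 0.0009], 0.73)]
kit_box [([0.5037, -0.0103, 0.0044], 0.83)]
packed_cup [([0.5403, -0.0169, 0.0036], 0.67)]
```

View pics/f.png

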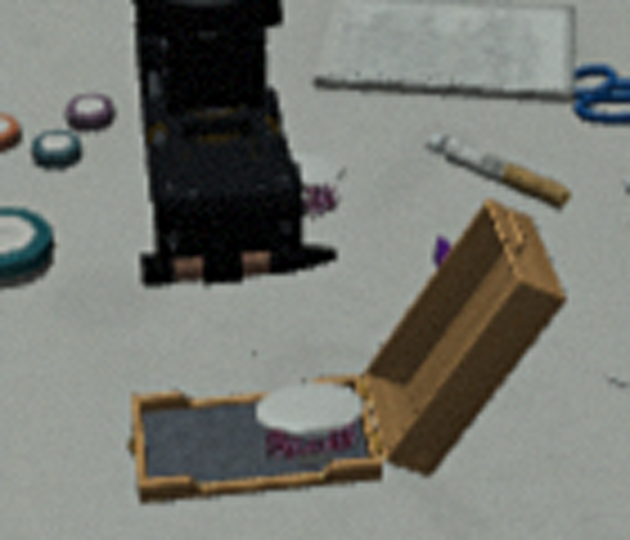

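Picture 6: the vial is held level, cap at crop (143,268) and nozzle tip at (336,256) pointing to the hinge side. The tray is below, its front right corner at (142,489).

```bash
python3 - <<'E'
from h import *
np.set_printoptions(precision=4,suppress=True)
P=lambda u,v:(u/4.5+190-.4,v/4.5+110-.4)
o=np.array([.507,-.0107]);th=np.radians(7.2);R=np.array([[np.cos(th),-np.sin(th)],[np.sin(th),np.cos(th)]])
def B(p): return (np.array(p)[:2]-o)@R
a,b=onz("side",P(143,268),.12),onz("side",P(336,256),.12);print("vial",a,b,"len",np.linalg.norm(a-b),"mid in box",B((a+b)/2))
for n,p,z in(("FR outer",(141,488),.015),("BR outer",(381,466),.015),("FL outer",(136,397),.015)): w=onz("side",P(*p),z);print(n,w,B(w))
for l in((-.072,-.0415),(.072,-.0415),(-.072,.0415)):
    w=np.append(o+R@l,.015);q=proj("side",w);print(l,(q+.4-[190,110])*4.5)
E
```

```text
vial [0.4465 0.009  0.12  ] [0.557  0.0185 0.12  ] len 0.11084138144726186 mid in box [-0.0021  0.0249]
FR outer [ 0.443  -0.0619  0.015 ] [-0.0699 -0.0428]
BR outer [ 0.582  -0.0457  0.015 ] [ 0.07   -0.0441]
FL outer [0.4342 0.0196 0.015 ] [-0.0685  0.0392]
(-0.072, -0.0415) [137.2504 486.8564]
(0.072, -0.0415) [383.5706 462.6892]
(-0.072, 0.0415) [130.0508 395.1721]
```

carry_out(steps=[[[0.1, 0.1, 2], 0], [[0.25, 0.1, 4], 0], [[0.25, 0.1, 6], 0], [[0.25, 0.1, 7.2], 0], [[0.25, 0.1, 7.6], 0], [[0.25, 0.1, 7.6], 0], [[0.25, 0.1, 7.6], 0]])

```text
time_s: 9.65
tcp_pos: [0.4934, 0.0114, 0.0403]
ee_rot: [[0.992, 0.123, 0.004], [0.123, -0.992, -0.0], [0.004, 0.0, -1.0]]
wrist_force: [0.3, -0.2, 0.2]
gripper_width: 0.153
```

```bash
python3 - <<'E'
from h import *
s=r.sense();print(s["tcp_pos"],s["wrist_force"])
save("side","g.png",(200,160,300,230),7)
E
```

```text
[0.49337313 0.01143142 0.04031129] [ 0.34772771 -0.24135526  0.15909931]
```

View pics/g.png

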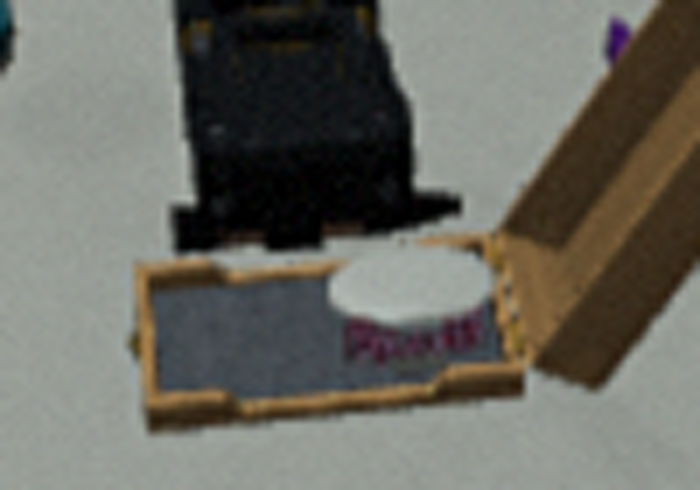

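Picture 7: the vial is above the left lane, cap centre at crop (174,228) and tip at (461,205), clear of the packed cup's lid.

```bash
python3 - <<'E'
from h import *
np.set_printoptions(precision=4,suppress=True)
P=lambda u,v:(u/7+200-.43,v/7+160-.43)
o=np.array([.507,-.0107]);th=np.radians(7.2);R=np.array([[np.cos(th),-np.sin(th)],[np.sin(th),np.cos(th)]])
B=lambda p:(np.array(p)[:2]-o)@R
for n,p,z in(("cap",(174,228),.044),("tip",(461,205),.044),("FLo",(136,266),.015),("FRo",(149,406),.015),("BRo",(524,370),.015),("cupL",(328,285),.04),("cupR",(492,277),.04),("cup near",(405,326),.04),("cup far",(412,243),.04),("floor FL",(152,288),.004),("floor FR",(160,397),.004)): print(n,B(onz("side",P(*p),z)))
E
```

```text
cap [-0.0546  0.0264]
tip [0.0568 0.0244]
FLo [-0.0707  0.0406]
FRo [-0.07   -0.0409]
BRo [ 0.0709 -0.0414]
cupL [ 0.0008 -0.011 ]
cupR [ 0.0626 -0.0153]
cup near [ 0.0264 -0.0383]
cup far [0.0354 0.009 ]
floor FL [-0.0652  0.0393]
floor FR [-0.0657 -0.0247]
```

carry_out(steps=[[[0, 0.1, 0.3], -0.5], [[0, 0.1, 0.8], -0.5], [[0, 0.1, 1.3], -0.5], [[0, 0.1, 1.8], -0.5], [[0, 0.1, 2.2], -0.5], [[0, 0.1, 2.6], -0.5], [[0, 0.1, 2.85], -0.5], [[0, 0.1, 2.95], -0.5], [[0, 0.1, 2.95], -0.5]])

```text
time_s: 10.6
tcp_pos: [0.4936, 0.0105, 0.0108]
ee_rot: [[0.991, 0.132, 0.004], [0.132, -0.991, 0.0], [0.004, 0.0, -1.0]]
wrist_force: [-0.3, 0.1, 0.6]
gripper_width: 0.154
```

carry_out(steps=[[[0, 0, 0], 0], [[0, 0, 0], 0], [[0, 0, 0], 0], [[0, 0, 0], 0], [[0, 0, 0], 0], [[0, 0, -1], 0], [[0, 0, -3], 0], [[0, 0, -6], 0], [[0, 0, -10], 0], [[0, 0, -13], 0], [[0, 0, -13], 0]], gripper=-0.45)

```text
time_s: 11.7
tcp_pos: [0.4963, 0.0112, 0.1463]
ee_rot: [[0.991, 0.133, 0.015], [0.133, -0.991, 0.003], [0.015, -0.001, -1.0]]
wrist_force: [0.5, -0.3, 0.6]
gripper_width: 0.274
```

```bash
python3 - <<'E'
from h import *
np.set_printoptions(precision=4,suppress=True)
save("side","h.png",(200,160,300,230),7)
o=np.array([.507,-.0107]);th=np.radians(7.2);R=np.array([[np.cos(th),-np.sin(th)],[np.sin(th),np.cos(th)]])
B=lambda p:np.append((np.array(p)[:2]-o)@R,p[2])
for n in("vial_middle","nozzle_tip","packed_cup"):
  print(n,[(B(d["centre"]),d["confidence"]) for d in r.place_of("side",n)[:2]])
# cup fit: top camera earlier hidden? ellipse from saved first top image
im=cv2.imread("pics/top.png");c=cv2.cvtColor(im[260:340,195:243],cv2.COLOR_BGR2GRAY)
print(delta([.535,.249,.12]))
cv2.imwrite("pics/cup.png",cv2.resize(cv2.normalize(c,None,-100,400,cv2.NORM_MINMAX).clip(0,255).astype(np.uint8),None,fx=7,fy=7,interpolation=2))
E
```

```text
vial_middle [(array([-0.0029,  0.0232,  0.0137]), 0.47)]
nozzle_tip [(array([ 0.0739, -0.0002,  0.0163]), 0.72)]
packed_cup []
[  7.38 -23.1    2.02]
```

View pics/h.png

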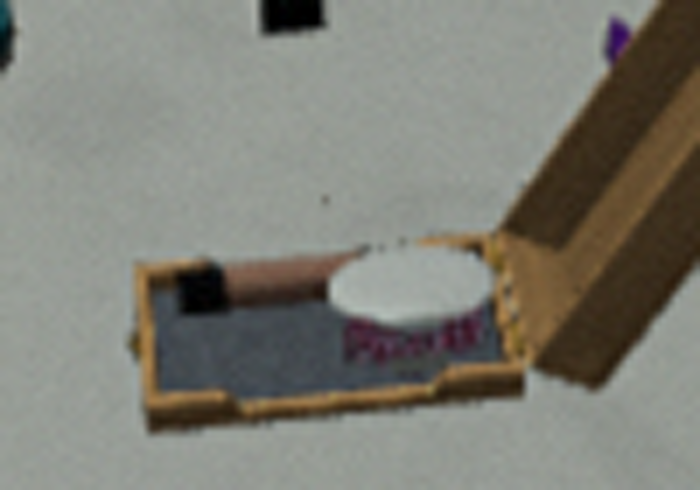

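Picture 8: the vial lies flat in the left lane, cap at (200,287). Next is the cup's orientation, worked out numerically.

```bash
python3 - <<'E'
from h import *
np.set_printoptions(precision=4,suppress=True)
im=cv2.imread("pics/top.png");s=800/512
c=cv2.GaussianBlur(im[262:340,200:262].astype(np.float32).mean(2),(0,0),1.2)
bg=np.median(c);mx=c[35:41,27:33].mean();print(bg,mx)
for t in((bg+mx)/2,(bg*.35+mx*.65)):
    m=(c>t).astype(np.uint8);m=cv2.morphologyEx(m,cv2.MORPH_OPEN,np.ones((7,7)))
    n,l,st,ce=cv2.connectedComponentsWithStats(m);k=l[38,30];ct=max(cv2.findContours((l==k).astype(np.uint8),0,1)[0],key=len)[:,0]+[200,262]
    ct=cv2.convexHull(ct)[:,0]
    w=np.array([onz("top",((u+.5)/s-.5,(v+.5)/s-.5),.036)[:2] for u,v in ct])*1000
    print(t,st[k],cv2.fitEllipse(w.astype(np.float32)),cv2.minAreaRect(w.astype(np.float32)))
# side view now
r.capture("side");g=r.capture("top")
for cam in("side","top"): print(cam,[(d["centre"],d["confidence"]) for d in r.place_of(cam,"bead_cup")[:2]])
E
```

```text
155.87424 165.2171
160.54567 [ 17  22  24  34 676] ((532.0869750976562, 252.49363708496094), (37.70950698852539, 55.68845748901367), 86.13968658447266) ((531.6508178710938, 252.26353454589844), (51.401859283447266, 35.49465560913086), 1.0360485315322876)
161.9471 [ 18  23  22  32 602] ((530.9852905273438, 252.56373596191406), (35.93803787231445, 52.9434700012207), 88.68138885498047) ((531.600341796875, 252.2649688720703), (48.382930755615234, 32.41392135620117), 1.0464317798614502)
side [([0.5347, 0.2505, -0.0012], 0.46)]
top []
```

View pics/cup.png

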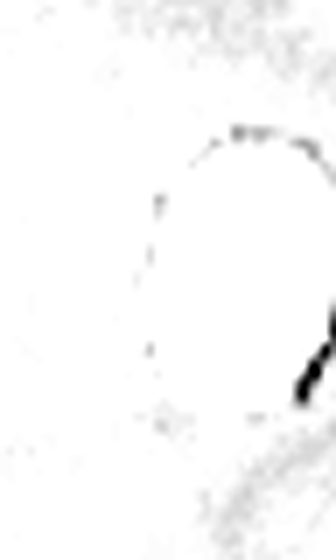

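```bash
python3 - <<'E'
from h import *
from scipy.ndimage import map_coordinates
np.set_printoptions(precision=4,suppress=True)
im=cv2.imread("pics/top.png").astype(float).mean(2);im=cv2.GaussianBlur(im,(0,0),1);s=800/512
t=np.linspace(0,2*np.pi,120,endpoint=False)
def pts(q,k):
    a,b=.032+k,.023+k;x,y=a*np.cos(t),b*np.sin(t);c,S=np.cos(q[2]),np.sin(q[2])
    return np.array([(proj("top",[q[0]+c*u-S*v,q[1]+S*u+c*v,.036])+.5)*s-.5 for u,v in zip(x,y)])
def smp(p): return map_coordinates(im,[p[:,1],p[:,0]],order=1)
def score(q):
    i,o=smp(pts(q,-.0025)),smp(pts(q,.0012))
    return np.clip(i-o,-5,12).mean()
R=[]
for x in np.arange(.530,.5421,.002):
  for y in np.arange(.246,.2561,.002):
    for d in np.arange(-20,13,4): R.append((score((x,y,np.radians(d))),x,y,d))
R.sort(reverse=True)
for q in R[:8]: print(np.round(q,3))
print(delta([.535,.2505,.12]))
E
```

```text
Traceback (most recent call last):
  File "h.py", line 10, in proj
    c=r.calibration(cam);K=np.array(c["camera_matrix"]);T=np.array(c["world_from_camera"])
ValueError: time passes only in moves, steps and waits
```

```bash
sed -i 's/r.calibration(cam)/cal(cam)/' h.py; cat >> h.py <<'E'
import functools
@functools.lru_cache(None)
def cal(cam): return r.calibration(cam)
E
python3 - <<'E'
from h import *
from scipy.ndimage import map_coordinates
np.set_printoptions(precision=4,suppress=True)
im=cv2.imread("pics/top.png").astype(float).mean(2);im=cv2.GaussianBlur(im,(0,0),1);s=800/512
t=np.linspace(0,2*np.pi,60,endpoint=False)
def pts(q,k):
    a,b=.032+k,.023+k;x,y=a*np.cos(t),b*np.sin(t);c,S=np.cos(q[2]),np.sin(q[2])
    return np.array([(proj("top",[q[0]+c*u-S*v,q[1]+S*u+c*v,.036])+.5)*s-.5 for u,v in zip(x,y)])
def smp(p): return map_coordinates(im,[p[:,1],p[:,0]],order=1)
def score(q): return np.clip(smp(pts(q,-.0025))-smp(pts(q,.0012)),-5,12).mean()
R=[]
for x in np.arange(.530,.5421,.002):
  for y in np.arange(.246,.2561,.002):
    for d in np.arange(-20,13,4): R.append((score((x,y,np.radians(d))),x,y,d))
R.sort(reverse=True)
for q in R[:8]: print(np.round(q,3))
s=r.sense();print(s["time_s"],s["tcp_pos"],delta([.535,.2505,.12]))
E
```

```text
[  5.325   0.532   0.252 -12.   ]
[  5.313   0.532   0.252 -16.   ]
[ 5.291  0.534  0.252 -8.   ]
[  5.233   0.534   0.252 -12.   ]
[ 5.221  0.534  0.252 -4.   ]
[  5.083   0.532   0.252 -20.   ]
[  5.052   0.534   0.252 -16.   ]
[ 5.043  0.532  0.252 -8.   ]
12.1 [0.4926 0.0103 0.1399] [  7.37 -23.25   1.98]
```

carry_out(steps=[[[1.0, -3.4, 0], 3], [[2.1, -6.8, 0.5], 6], [[3.1, -10.2, 1], 9], [[4.2, -13.6, 1.5], 12], [[5.2, -17, 2], 15], [[6.2, -20.4, 3], 18], [[7.2, -23.4, 4], 18.5], [[7.2, -23.4, 4], 18.5], [[7.2, -23.4, 4], 18.5], [[7.2, -23.4, 4], 18.5]], gripper=1)

```text
time_s: 13.1
tcp_pos: [0.5328, 0.2509, 0.0995]
ee_rot: [[0.982, -0.19, 0.001], [-0.19, -0.982, -0.001], [0.001, 0.001, -1.0]]
wrist_force: [0.3, -0.2, -0.3]
gripper_width: 0.99
```

```bash
python3 - <<'E'
from h import *
print(r.sense()["tcp_pos"],r.sense()["gripper_width"],delta([.5335,.2515,.022]))
E
```

```text
[0.53282882 0.25088429 0.09947752] 0.9903949319204444 [ 0.05 -0.08  7.75]
```

carry_out(steps=[[[0.05, -0.1, 2], 0], [[0.05, -0.1, 4], 0], [[0.05, -0.1, 6], 0], [[0.05, -0.1, 7.2], 0], [[0.05, -0.1, 7.75], 0], [[0.05, -0.1, 7.75], 0], [[0.05, -0.1, 7.75], 0]])

```text
time_s: 13.8
tcp_pos: [0.5341, 0.2519, 0.0228]
ee_rot: [[0.982, -0.19, 0.002], [-0.19, -0.982, -0.001], [0.002, 0.0, -1.0]]
wrist_force: [-0.5, -0.6, -0.0]
gripper_width: 0.998
```

carry_out(steps=[[[0, 0, 0], 0], [[0, 0, 0], 0], [[0, 0, 0], 0], [[0, 0, 0], 0], [[0, 0, 0], 0], [[0, 0, 0], 0], [[0, 0, 0], 0], [[0, 0, 0], 0], [[0, 0, 0], 0], [[0, 0, 0], 0]], gripper=-1)

```text
time_s: 14.8
tcp_pos: [0.5341, 0.2517, 0.0229]
ee_rot: [[0.982, -0.19, 0.002], [-0.19, -0.982, -0.001], [0.002, 0.0, -1.0]]
wrist_force: [-1.1, -0.1, 1.2]
gripper_width: 0.495
```

carry_out(steps=[[[0, 0, -1], 0], [[0, 0, -4], 0], [[0, 0, -8], 0], [[0, 0, -10], 0], [[0, 0, -10], 0], [[0, 0, -10], 0]])

```text
time_s: 15.4
tcp_pos: [0.5336, 0.2518, 0.1232]
ee_rot: [[0.982, -0.19, 0.002], [-0.19, -0.982, 0.0], [0.002, -0.001, -1.0]]
wrist_force: [-0.5, -0.5, -1.5]
gripper_width: 0.496
```

```bash
python3 - <<'E'
from h import *
np.set_printoptions(precision=4,suppress=True)
s=r.sense();print(s["tcp_pos"],s["gripper_width"]*87)
save("side","i.png",(215,80,305,150),7)
for n in("bead_cup",): print([(d["centre"],d["confidence"]) for d in r.place_of("side",n)[:3]])
t=np.radians(7.2);R=np.array([[np.cos(t),-np.sin(t)],[np.sin(t),np.cos(t)]])
w=np.array([.507,-.0107])+R@[-.0335,-.0115];print(w,delta([*w,.13]))
E
```

```text
[0.5336 0.2518 0.1232] 43.13125498067636
[([0.5315, 0.2511, 0.0976], 0.62), ([0.5062, -0.0125, -0.001], 0.47)]
[ 0.4752 -0.0263] [-0.4  28.35 -0.78]
```

View pics/i.png

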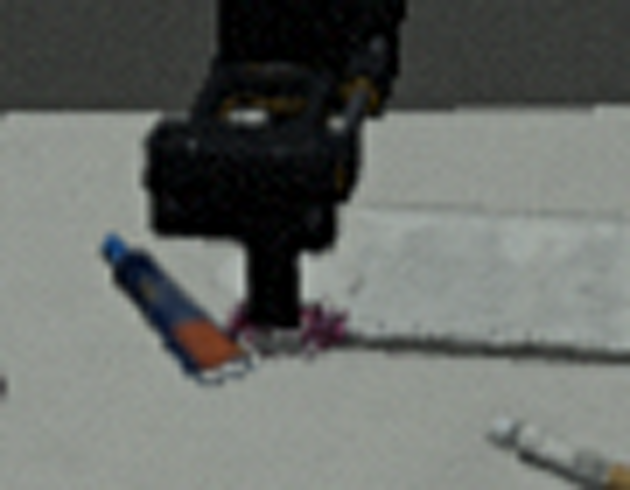

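Picture 9: the cup hangs level between the fingers, beads at crop (232–345, 325) and finger at (275,300). The cup may sit a few mm towards +x. I carry it over the box and compare there.

carry_out(steps=[[[0, 3, -0.5], -2], [[0, 6, -0.8], -4], [[-0.1, 9, -0.8], -6], [[-0.2, 12, -0.8], -8], [[-0.2, 15, -0.8], -10], [[-0.3, 18, -0.8], -12], [[-0.3, 21, -0.8], -14], [[-0.4, 24, -0.8], -16], [[-0.4, 27, 0], -18.2], [[-0.4, 28.35, 2], -18.2], [[-0.4, 28.35, 4], -18.2], [[-0.4, 28.35, 5], -18.2], [[-0.4, 28.35, 5], -18.2], [[-0.4, 28.35, 5], -18.2]])

```text
time_s: 16.9
tcp_pos: [0.4755, -0.0261, 0.0721]
ee_rot: [[0.992, 0.127, -0.001], [0.127, -0.992, -0.003], [-0.001, 0.002, -1.0]]
wrist_force: [0.6, -1.0, -1.2]
gripper_width: 0.492
```

```bash
python3 - <<'E'
from h import *
np.set_printoptions(precision=4,suppress=True)
s=r.sense();print(s["tcp_pos"],s["gripper_width"]*87)
save("side","j.png",(200,145,300,225),7.5)
o=np.array([.507,-.0107]);th=np.radians(7.2);R=np.array([[np.cos(th),-np.sin(th)],[np.sin(th),np.cos(th)]])
B=lambda p:np.append((np.array(p)[:2]-o)@R,p[2]);print("tcp",B(s["tcp_pos"]))
for n in("bead_cup","packed_cup","kit_box"): print(n,[(B(d["centre"]),d["confidence"]) for d in r.place_of("side",n)[:3]])
E
```

```text
[ 0.4755 -0.0261  0.0721] 42.831755602198335
tcp [-0.0332 -0.0114  0.0721]
bead_cup [(array([-0.0289, -0.013 ,  0.0471]), 0.65)]
packed_cup [(array([ 0.0339, -0.0081,  0.0049]), 0.87)]
kit_box [(array([-0.0015,  0.0012,  0.0011]), 0.68)]
```

View pics/j.png

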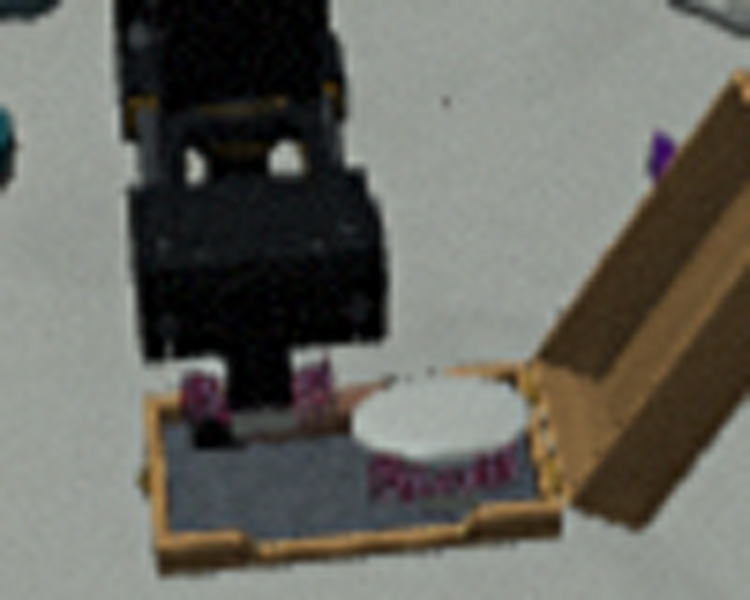

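Picture 10: the cup hangs over the front half of the tray, beads at crop 182–332, row 395, with the finger centred at 261. The packed cup's beads span 370–517 and its lid 352–530.

```bash
python3 - <<'E'
from h import *
np.set_printoptions(precision=4,suppress=True)
P=lambda u,v:(u/7.5+200-.43,v/7.5+145-.43)
o=np.array([.507,-.0107]);th=np.radians(7.2);R=np.array([[np.cos(th),-np.sin(th)],[np.sin(th),np.cos(th)]])
B=lambda p:np.append((np.array(p)[:2]-o)@R,p[2])
for n,a,z in(("cup L",(182,398),.068),("cup R",(332,382),.068),("pk L",(370,477),.02),("pk R",(517,465),.02),("pk lid L",(352,424),.04),("pk lid R",(530,412),.04),("pk lid near",(438,458),.04),("FL",(147,400),.015),("FR",(158,545),.015),("BR",(562,510),.015),("finger tip",(261,405),.072)): print(n,B(onz("side",P(*a),z)))
E
```

```text
cup L [-0.0578 -0.0252  0.068 ]
cup R [-0.0065 -0.0241  0.068 ]
pk L [ 0.0058 -0.0206  0.02  ]
pk R [ 0.0582 -0.0217  0.02  ]
pk lid L [ 0.0006 -0.0144  0.04  ]
pk lid R [ 0.0634 -0.0169  0.04  ]
pk lid near [ 0.0281 -0.0366  0.04  ]
FL [-0.0703  0.0391  0.015 ]
FR [-0.0705 -0.0396  0.015 ]
BR [ 0.071 -0.042  0.015]
finger tip [-0.0318 -0.0375  0.072 ]
```

carry_out(steps=[[[-0.07, 0, 0.6], 0], [[-0.07, 0, 1.2], 0], [[-0.07, 0, 1.8], 0], [[-0.07, 0, 2.3], 0], [[-0.07, 0, 2.8], 0], [[-0.07, 0, 3.2], 0], [[-0.07, 0, 3.5], 0], [[-0.07, 0, 3.5], 0]])

```text
time_s: 17.9
tcp_pos: [0.4749, -0.0262, 0.0375]
ee_rot: [[0.992, 0.127, 0.0], [0.127, -0.992, -0.002], [-0.0, 0.002, -1.0]]
wrist_force: [-0.6, -0.3, -1.1]
gripper_width: 0.494
```

carry_out(steps=[[[0, 0, 0.3], 0], [[0, 0, 0.6], 0], [[0, 0, 0.85], 0], [[0, 0, 0.95], 0], [[0, 0, 0.95], 0]])

```text
time_s: 18.4
tcp_pos: [0.4748, -0.0263, 0.0278]
ee_rot: [[0.992, 0.127, -0.0], [0.127, -0.992, -0.002], [-0.0, 0.002, -1.0]]
wrist_force: [0.6, 0.2, -0.9]
gripper_width: 0.49
```

carry_out(steps=[[[0, 0, 0], 0], [[0, 0, 0], 0], [[0, 0, 0], 0], [[0, 0, 0], 0], [[0, 0, 0], 0], [[0, 0, -0.5], 0], [[0, 0, -2], 0], [[0, 0, -5], 0], [[0, 0, -9], 0], [[-3, 0, -13], 0], [[-6, 0, -14], 0], [[-6, 0, -14], 0]], gripper=0.4)

```text
time_s: 19.6
tcp_pos: [0.4131, -0.0339, 0.1701]
ee_rot: [[0.992, 0.126, 0.003], [0.126, -0.992, -0.0], [0.003, 0.001, -1.0]]
wrist_force: [0.0, -0.9, -0.2]
gripper_width: 0.702
```

```bash
python3 - <<'E'
from h import *
np.set_printoptions(precision=4,suppress=True)
s=r.sense();print(s["tcp_pos"],s["time_s"],s["wrist_force"])
save("side","k.png",(200,130,320,225),6.3)
o=np.array([.507,-.0107]);th=np.radians(7.2);R=np.array([[np.cos(th),-np.sin(th)],[np.sin(th),np.cos(th)]])
B=lambda p:np.append((np.array(p)[:2]-o)@R,p[2]);r.capture("top")
for n in("bead_cup","packed_cup","vial_middle","nozzle_tip","lid_lip","lid_hinge"):
  for c in("side","top"):print(n,c,[(B(d["centre"]),d["confidence"]) for d in r.place_of(c,n)[:3]])
E
```

```text
[ 0.4131 -0.0339  0.1701] 19.6 [ 0.01   -0.9162 -0.1534]
bead_cup side [(array([-0.0353, -0.0159,  0.0024]), 0.75), (array([ 0.2054, -0.1971, -0.0005]), 0.35)]
bead_cup top []
packed_cup side [(array([ 0.0361, -0.011 ,  0.0033]), 0.61)]
packed_cup top [(array([ 0.0313, -0.0131,  0.0052]), 0.76)]
vial_middle side [(array([-0.0021,  0.0238,  0.0125]), 0.43)]
vial_middle top [(array([-0.0029,  0.0162,  0.0154]), 0.6), (array([0.1477, 0.1251, 0.0036]), 0.55)]
nozzle_tip side []
nozzle_tip top [(array([0.1529, 0.1853, 0.0081]), 0.73), (array([0.0556, 0.0275, 0.0143]), 0.69), (array([-0.032 , -0.0153,  0.0055]), 0.51)]
lid_lip side [(array([0.1519, 0.0011, 0.1379]), 0.95)]
lid_lip top [(array([ 0.146 , -0.0007,  0.1387]), 0.7)]
lid_hinge side [(array([0.0721, 0.0015, 0.0159]), 0.65)]
lid_hinge top [(array([0.0722, 0.0022, 0.0173]), 0.91)]
```

View pics/k.png

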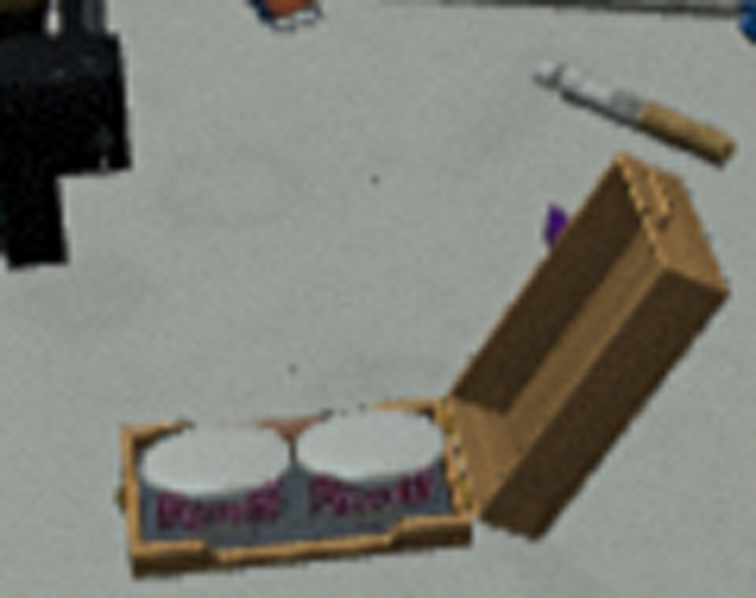

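Picture 11: both cups stand flat with level lids, end to end, at crop (217,460) and (370,445). The vial's orange body shows behind them at (290,428). Next I close the gripper, go over the cover and come down behind it to push.

carry_out(steps=[[[0, 0, -2.5], 0], [[3, 0, -3.5], 0], [[7, 0, -3.5], 0], [[11, -0.3, -3.5], 0], [[15, -0.5, -3.5], 0], [[19, -0.7, -3.5], 0], [[23, -1, -3.5], 0], [[27, -1.1, -3.5], 0], [[30, -1.1, -3.5], 0], [[32.3, -1.1, -3.5], 0], [[32.3, -1.1, -3.5], 0], [[32.3, -1.1, -3.5], 0]], gripper=-1)

```text
time_s: 21.5
tcp_pos: [0.7342, 0.0183, 0.201]
ee_rot: [[0.992, 0.126, -0.003], [0.126, -0.992, -0.003], [-0.003, 0.002, -1.0]]
wrist_force: [-0.7, -0.1, 0.4]
gripper_width: 0.003
```

carry_out(steps=[[[0, 0, 2], 0], [[0, 0, 5], 0], [[0, 0, 8], 0], [[0, 0, 9], 0], [[0, 0, 9.5], 0], [[0, 0, 9.5], 0]])

```text
time_s: 22.1
tcp_pos: [0.7341, 0.018, 0.1069]
ee_rot: [[0.992, 0.127, -0.002], [0.127, -0.992, -0.003], [-0.002, 0.003, -1.0]]
wrist_force: [-0.3, -0.3, -0.1]
gripper_width: 0.008
```

carry_out(steps=[[[-1.5, 0, 0], 0], [[-3, 0, 0], 0], [[-4, 0, 0], 0], [[-5, 0, 0], 0], [[-6, 0, -0.2], 0], [[-7, 0, -0.4], 0], [[-8, 0, -0.6], 0], [[-9, 0, -0.8], 0], [[-10, 0, -1], 0], [[-11, 0, -1.2], 0], [[-11.5, 0, -1.2], 0]])

```text
time_s: 23.2
tcp_pos: [0.6187, 0.0032, 0.1192]
ee_rot: [[0.992, 0.127, -0.003], [0.127, -0.992, -0.003], [-0.003, 0.003, -1.0]]
wrist_force: [0.8, -0.7, 1.2]
gripper_width: 0.009
```

```bash
python3 - <<'E'
from h import *
np.set_printoptions(precision=4,suppress=True)
s=r.sense();print(s["tcp_pos"],s["wrist_force"])
r.capture("side")
print([(d["centre"],d["confidence"]) for d in r.place_of("side","lid_lip")[:3]])
E
```

```text
[0.6187 0.0032 0.1192] [ 0.7596 -0.7004  1.2341]
[([0.5795, 0.0012, 0.1639], 0.84)]
```

carry_out(steps=[[[-1, 0, 0], 0], [[-2, 0, 0], 0], [[-3, 0, 0], 0], [[-4, 0, 0], 0], [[-5, 0, 0], 0], [[-5.8, 0, 0], 0], [[-6.5, 0, 0], 0], [[-7, 0, 0], 0], [[-7, 0, 0], 0], [[-7, 0, 0], 0], [[-7, 0, 0], 0], [[-7, 0, -3], 0], [[-7, 0, -6], 0], [[-7, 0, -6], 0], [[-7, 0, -6], 0], [[-7, 0, -6], 0], [[-7, 0, -6], 0], [[-7, 0, -6], 0]])

```text
time_s: 25.1
tcp_pos: [0.549, -0.0056, 0.1782]
ee_rot: [[0.992, 0.127, -0.005], [0.127, -0.992, -0.003], [-0.006, 0.003, -1.0]]
wrist_force: [1.0, 0.4, -0.3]
gripper_width: 0.008
```

```bash
python3 - <<'E'
from h import *
np.set_printoptions(precision=4,suppress=True)
s=r.sense();print(s["tcp_pos"],s["wrist_force"],s["time_s"])
save("side","l.png",(200,130,320,225),6.3)
for n in("lid_lip","kit_box","pin_tin","white_spool","pink_spool","bead_tube"):print(n,[(d["centre"],d["confidence"]) for d in r.place_of("side",n)[:2]])
E
```

```text
[ 0.549  -0.0056  0.1782] [ 0.9505  0.444  -0.3284] 25.1
lid_lip [([0.4309, -0.0202, 0.0173], 0.58), ([0.5768, 0.0004, 0.0173], 0.38)]
kit_box [([0.5083, -0.0084, 0.0016], 0.78)]
pin_tin [([0.328, 0.1859, -0.0039], 0.68)]
white_spool [([0.6788, -0.2193, -0.0041], 0.97)]
pink_spool [([0.7352, -0.1792, -0.0014], 0.81)]
bead_tube [([0.6785, 0.2829, 0.0032], 0.59)]
```

The picture limit is reached. The network puts the lip at z 0.017, which means closed, and the bystanders have not moved. I check by touching the front of the roof lightly, where closed should be 48 mm.

carry_out(steps=[[[-3, 0, 2], 0], [[-6, 0, 5], 0], [[-9, 0, 8], 0], [[-9.3, 0, 11], 0], [[-9.3, 0, 12], 0], [[-9.3, 0, 12.4], 0], [[-9.3, 0, 12.6], 0], [[-9.3, 0, 12.6], 0]])

```text
time_s: 26.25
tcp_pos: [0.4582, -0.0172, 0.0542]
ee_rot: [[0.992, 0.127, -0.001], [0.127, -0.992, -0.002], [-0.002, 0.002, -1.0]]
wrist_force: [-0.0, -0.1, 0.2]
gripper_width: 0.005
```

carry_out(steps=[[[0, 0, 0.1], 0], [[0, 0, 0.2], 0], [[0, 0, 0.3], 0], [[0, 0, 0.4], 0], [[0, 0, 0.5], 0], [[0, 0, 0.5], 0]])

```text
time_s: 26.85
tcp_pos: [0.4581, -0.0173, 0.0491]
ee_rot: [[0.992, 0.127, -0.002], [0.127, -0.992, -0.003], [-0.002, 0.002, -1.0]]
wrist_force: [0.2, 0.3, -0.3]
gripper_width: 0.002
```

carry_out(steps=[[[0, 0, 0.1], 0], [[0, 0, 0.2], 0], [[0, 0, 0.25], 0], [[0, 0, 0.25], 0]])

```text
time_s: 27.25
tcp_pos: [0.4583, -0.0173, 0.0482]
ee_rot: [[0.992, 0.128, -0.001], [0.128, -0.992, -0.003], [-0.002, 0.003, -1.0]]
wrist_force: [-4.4, 1.3, 15.1]
gripper_width: 0.008
```

The touch came at z = 0.048 m, so the cover is fully closed. I back off and hand in.

carry_out(steps=[[[0, 0, -2], 0], [[0, 0, -6], 0], [[0, 0, -11], 0], [[0, 0, -15], 0], [[0, 0, -15], 0], [[0, 0, -15], 0], [[0, 0, -15], 0]])

```text
time_s: 27.95
tcp_pos: [0.4574, -0.017, 0.1969]
ee_rot: [[0.992, 0.127, -0.004], [0.127, -0.992, -0.003], [-0.005, 0.003, -1.0]]
wrist_force: [-0.3, -0.1, -1.0]
gripper_width: 0.005
```

```bash
python3 - <<'E'
from h import *
s=r.sense();print(s["tcp_pos"],s["wrist_force"],s["time_s"])
r.capture("side");print([(d["centre"],d["confidence"]) for d in r.place_of("side","lid_lip")[:2]])
print(r.finish_job())
E
```

```text
[ 0.45737622 -0.01703586  0.19686417] [-0.31377241 -0.13550892 -0.95741897] 27.95
[([0.4324, -0.0205, 0.0205], 0.95)]
the job is handed in; nothing more can be done
None
```

The kit is packed and the cover is closed. I handed the job in after about 28 s of the 70 s; the hand-in gave no verdict.

- **Packing:** The orange and black vial lies in the left lane with its nozzle towards the hinges, and the purple look-alike was left alone. The loose cup stands in front of the packed one. I then pushed the cover over from behind and it fell shut.
- **Contents:** The last look before closing showed both cups upright with level lids. The vial's middle was at about (-2, 24) mm in the box frame, 12.5 mm up. I did not check the contents after closing.
- **Cover:** A light fingertip touch met the roof at 48.2 mm at about 15 N, where 48 mm means closed. The network then put the lip at 20.5 mm, against 19.5 mm expected.
- **Bystanders:** In the side view after the cover shut, the tube, tin and spools were within about 5 mm of where they started.
- **Checks that failed or disagreed:**
  - The loose cup's angle on the table read -2° from the network and about -11° from my own fit. I gripped at -11°.
  - The network once put that cup at y -16 mm, which the walls make impossible.
  - The top camera put the vial's middle at y 16 mm, where the side view gave 24 mm.
  - The picture of the closed box could not be viewed because the limit of 12 was reached.

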